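Press both labels onto a tin and hold the second

ROBOT

A 6-joint arm with a two-finger parallel gripper is mounted at the origin on a cart in front of the work surface, level with it; the furniture and walls round the work are solid. World frame = base frame: x ahead of the robot, y to its left, z up, the work surface at z = 0. Lengths are in m, angles in rad, forces in N, time in s.
With the tool pointing down it reaches from about 0.35 to 0.85 m from the base axis. Payload 8.1 kg.
Tool frame: the origin (TCP) lies at the centre of the arm's flange, where the gripper is bolted on; the fingertips stand 186 mm ahead of it and the grasp point (between the pads) lies 167 mm ahead of it; z points along the fingers, y is the direction in which the jaws open and shut (so a half turn about z gives the same grasp; the last joint's range is limited). The gripper opens to 93 mm and grips with 3 to 60 N. Pads are 15 mm wide; open, the fingers measure 128 mm over their backs; the gripper's body (75 mm by 188 mm) begins 65 mm behind the grasp point.
Start: joints at [-1.229, 0.13, 1.488, -0, 1.523, -0.085], TCP at [0.248, -0.546, 0.405] pointing down, gripper open.
Joint ranges: [-2.96, 2.96], [-0.89, 2.26], [0.02, 2.5], [-1.34, 4.48], [0, 2.73], [-2.66, 2.66]. Speed limits (rad/s): [2.39, 2.39, 2.79, 3.14, 3.14, 3.14].

INTERFACE

Orientations are given as a rotation vector (axis times angle).
In Python, from plant import robot, viewer, order gives the robot as it stands.
- The arm moves only by the tool apply_moves, never from a script. Its argument "deltas" is a list of rows, each a list of 3 entries, a list of its own where there are three numbers: the finger opening in mm, from 0 to 93, then the shift along the tool's x, y, z in mm, then the turn about the tool's z in rad. In form: [[grip, [dx, dy, dz], yaw], ...]. A call has 1 to 5 rows; each row shifts and turns the commanded pose from where the row before left it, along the tool's axes as they then stand; what a row does not reach is not made up. A row lasts 1/8 s, in which the tool goes at most 62.5 mm and 10.7 degrees, less where a joint would pass 70% of its speed; a pose out of reach is approached as far as the arm can. A call is refused whole if a number of a shift passes 62.5 or a number of a turn 0.188, either way. A call with a gripper value outside its range is refused whole. The fingers move at their own pace and stop on an object; "grip_force" is the grip in N (left out, the last holds). Time passes only in rows, so rows that do not move let the fingers close. It gives the time, the measured TCP pose, the force and the opening at its end, in the units of the state.
- robot.read_state(): the state, without advancing time (a new reading comes with each control period).
- viewer.read_camera(name): name is "side" or "top" or "wrist"; returns the picture (480x640x3 uint8, blue, green, red); there is no depth.
- viewer.get_calibration(name): a dict with "fx", "fy", "cx", "cy" (pixels), "R" (3x3) and "t" (3): a world point X has camera coordinates R X + t. Camera axes: x right, y down, z forward; pixel columns grow to the right and rows downward; lengths in m; the calibration is good to about 2 mm. A picture is of the moment at which its call begins: read the wrist's pose just before it. get_calibration takes no time and is no camera call; for the wrist camera it gives the pose at the moment of the call.
- order.close_job(): hands the job in, once; it reports no verdict.
The state is a dict: "t": time; "q": joint angles; "dq": joint speeds; "joint_torque": joint torques, N m; "tool_pos": TCP position; "orientation": TCP orientation; "force": force on the tool from outside, world axes, zero at the start; "wrist_torque": the same for the moment, N m; "opening": finger opening in m.
Only numpy, scipy, OpenCV 4.12 (cv2) and the standard library are available. Lean on these libraries where they do the work, as an engineer would, in place of code of your own. Each camera call takes 0.05 s, during which the arm holds its last target. There are 200 camera calls.

TASK

Fix the two paper labels on the square metal tin with the spring-loaded label press: keeping the tin upright at worktop level, push the face with the wide label squarely and centrally against the pad until the pad is half-way in (10 mm of its 20 mm, flush with the front edges of the two side cheeks) and keep it there for a second. Draw the tin back until it is clear of the pad, turn it a quarter turn and push the face with the narrow label in the same way. Finish while still gripping the tin with the pad held half-way in; never ram the pad against its end stop, and leave the other things where they stand.

Things in the scene. Friction and masses are not known exactly. Their poses are not given: they have to be found in the camera images.
- tin_mid (a point): centre (45 mm above the foot) of the loose square dark metal tin with straight smooth sides, 58 x 58 mm, 90 mm high, about 0.3 kg; z up. The wide paper label is on its +x face, the narrow one on its +y face (next counter-clockwise from above); the other faces are bare. A bright 34 x 6 x 5 mm ridge on the lid runs along the edge above the wide label. Grip it above the height of the press (38 mm)
- label_wide (a point): middle of the wide paper label (46 mm wide, 32 mm high) on the tin's +x face, 29 mm from the tin's axis and 22 mm above its foot; axes as the tin's (x points out of this face)
- label_narrow (a point): middle of the narrow paper label (18 mm wide, 32 mm high) on the tin's +y face, 29 mm from the tin's axis and 22 mm above its foot; axes as the tin's (y points out of this face)
- pad_face (a point): centre of the front face of the label press's rubber-faced pad (56 mm wide, 28 mm high, centre 22 mm above the worktop); moves with the pad. x points into the press, the way the pad is pushed; z up
- press_pad (a joint): travel of the pad in m: 0 released, 0.010 half-way (pad flush with the cheeks' front edges), 0.020 at the end stop. A spring pushes it back: about 3 N to start it, 8 N at half-way, 13 N at the end
- tin: the same tin; origin at the centre of its foot, axes as given for its centre
- press: the label press, fixed on the worktop, at most 38 mm high; origin on the worktop, x the way the pad is pushed. The released pad's face is at x = -0.055; the 6 mm steel base (90 x 108 mm) begins at x = -0.030; an upright steel cheek stands each side of the pad (100 mm clear between them), their front edges at x = -0.045, 10 mm behind the released pad's face
- spice_f_mid (a point): centre of a spice jar with green cap, 46 mm across, 106 mm high; a bystander
- tin_paste_mid (a point): centre of a round food tin, 57 mm across, 72 mm high; a bystander
- timer_mid (a point): centre of a domed wind-up kitchen timer, 63 mm across, 48 mm high; a bystander
There are look-alikes about, which are no part of the job. Leave any purple look-alike of the tin alone.

How it is judged:
On the way, in this order (a step that is already met when the one before it is completed fails the run):
1. the wide label's face is held against the pad, half-way in (value of joint press_pad between 0.006 and 0.014 m and x of label_wide in the frame of pad_face between -0.005 and 0.005 m and y of label_wide in the frame of pad_face between -0.014 and 0.014 m and z of label_wide in the frame of pad_face between -0.012 and 0.012 m and angle between the z axis of label_wide and the z axis of pad_face, either way round below 0.12 rad and angle between the x axis of label_wide and the x axis of pad_face, either way round below 0.14 rad), for 0.6 s.
2. the tin is drawn back and the pad is released (value of joint press_pad below 0.003 m and horizontal distance between tin_mid and pad_face above 0.036 m), for 0.1 s.
At the end, for the whole second after the job is handed in: The gripper still grips the tin (over 1 N) at rest, and the tin's narrow-label face presses the pad (over 2 N): pad travel 6 to 14 mm, label middle within 14 mm sideways and 12 mm in height of the pad's centre, face square to the pad within 0.14 rad, tin upright within 0.12 rad (value of joint press_pad between 0.006 and 0.014 m and x of label_narrow in the frame of pad_face between -0.005 and 0.005 m and y of label_narrow in the frame of pad_face between -0.014 and 0.014 m and z of label_narrow in the frame of pad_face between -0.012 and 0.012 m and angle between the z axis of label_narrow and the z axis of pad_face, either way round below 0.12 rad and angle between the y axis of label_narrow and the x axis of pad_face, either way round below 0.14 rad and contact force between the fingers and tin above 1 N and contact force between tin and press above 2 N and linear speed of tin below 0.02 m/s); the arm keeps its last pose, push and grip.
It fails at once if the pad was rammed to its end stop (value of joint press_pad above 0.019 m).
It fails at once if a bystander was disturbed (distance of spice_f_mid from where it was at the start of the episode above 0.02 m).
It fails at once if a bystander was disturbed (distance of tin_paste_mid from where it was at the start of the episode above 0.02 m).
It fails at once if a bystander was disturbed (distance of timer_mid from where it was at the start of the episode above 0.02 m).
It also fails if it takes over 51 s, if anything falls off the work surface, if the arm or the gripper's body presses on something with over 40 N, if the wrist force passes 120 N, or if a joint passes its speed limit or range.

## Working session

There is one attempt and no reset: what is moved stays moved. The work goes in short steps, Python scripts to look and compute and a tool call to move; the robot and the scene stay as the last step left them, time stands still between calls to the robot, and variables do not carry over. Pictures are saved under pics/ and viewed, about 8 in all and at most 12, crops included, and the job is handed in when it is done.

Besides the shell and the picture viewer there is one more tool, called after "Call:" by a JSON object that holds its "method" and its "body", one argument or row to a line. apply_moves: Moves the arm, as the interface text tells. Its arguments: {"type":"object","properties":{"deltas":{"type":"array"},"grip_force":{"type":"number"}},"required":["deltas"]}

```bash
mkdir -p pics; ls; python3 - <<'E'
from plant import robot, viewer, order
import cv2,numpy as np
print(robot.read_state())
for n in("top","side"):
    im=viewer.read_camera(n); cv2.imwrite(f"pics/{n}0.png",im)
    print(n,viewer.get_calibration(n))
E
```

```text
pics
{'t': 0.0, 'q': array([-1.22935254e+00,  1.31169573e-01,  1.48928662e+00,  7.13663451e-06,
        1.52298380e+00, -8.53551241e-02]), 'dq': array([-0.00078591,  0.00051914, -0.0010443 , -0.00077301, -0.00118018,
       -0.00060255]), 'joint_torque': array([-3.11922922e-04, -5.59834886e+01, -4.91768146e+01,  7.68042658e-02,
        3.57378926e-02, -1.40952166e-04]), 'tool_pos': array([ 0.24834484, -0.54594066,  0.40367807]), 'orientation': array([-3.06853924e+00, -6.64948603e-01,  3.59230268e-04]), 'force': array([ 0.39467848, -0.32009066, -0.6957114 ]), 'wrist_torque': array([ 0.04358231, -0.00126872,  0.00904418]), 'opening': 0.09291534127011124}
top {'fx': 493.19913593223396, 'fy': 493.19913593223396, 'cx': 319.36520472425264, 'cy': 243.60392784398394, 'R': array([[-0.00756514, -0.99993943,  0.00799456],
       [-0.9827388 ,  0.0059567 , -0.18490258],
       [ 0.18484376, -0.00925538, -0.98272434]]), 't': array([-0.05723291,  0.57018418,  0.81525011])}
side {'fx': 465.86023587873643, 'fy': 465.86023587873643, 'cx': 318.2361911475808, 'cy': 245.39581495283173, 'R': array([[ 0.99564774, -0.09300877,  0.005911  ],
       [-0.05598771, -0.64763519, -0.7598908 ],
       [ 0.07450468,  0.75625262, -0.65002387]]), 't': array([-0.58957723,  0.02857351,  0.89980672])}
```

View pics/top0.png

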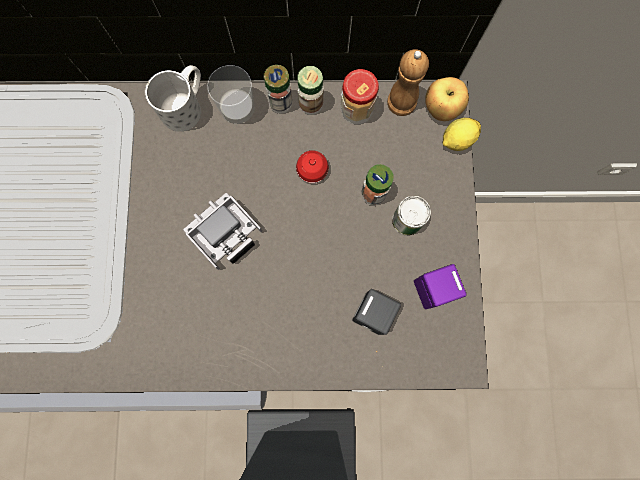

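View pics/side0.png

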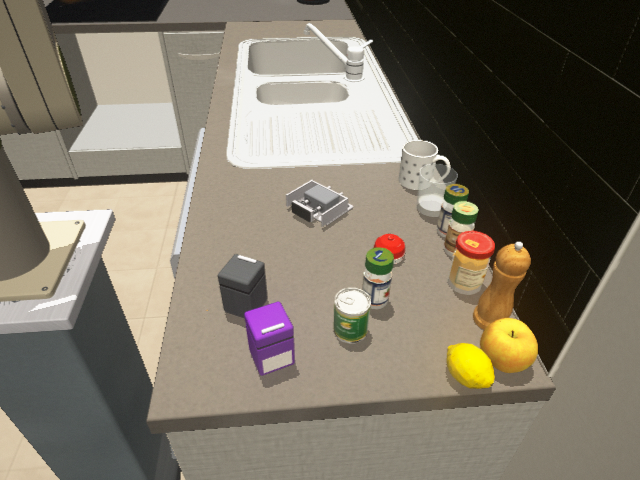

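The top view shows the dark tin at (377,312) with its ridge at (366,302). The purple tin at (441,286) is the look-alike, to be left alone. The press is at (222,230) with its pad at (240,250). The timer is at (312,166), the green-capped spice jar at (378,183) and the round tin at (412,214). The dark tin fits the description, and I'll confirm it in enlarged crops.

```bash
python3 - <<'E'
import cv2,numpy as np
im=cv2.imread("pics/top0.png")
a=cv2.resize(im[275:350,340:415],None,fx=5.33,fy=5.33,interpolation=cv2.INTER_CUBIC)
b=cv2.resize(im[187:275,180:268],None,fx=4.545,fy=4.545,interpolation=cv2.INTER_CUBIC)
a=cv2.resize(a,(400,400));b=cv2.resize(b,(400,400))
cv2.imwrite("pics/crop0.png",np.hstack([a,b]))
E
```

```text
(no output)
```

View pics/crop0.png

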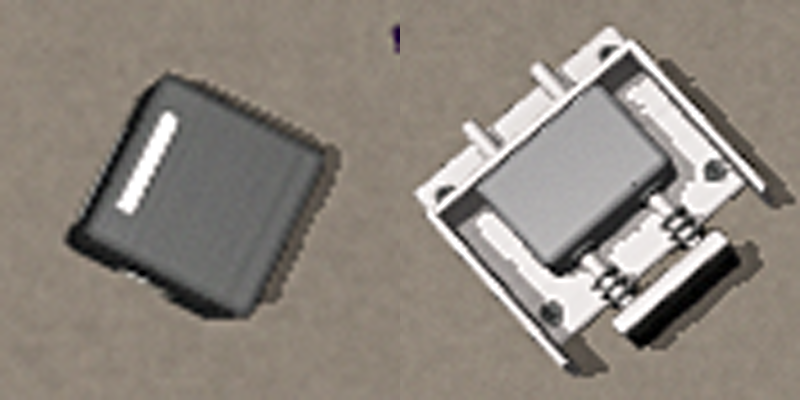

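```bash
cat > h.py <<'E'
from plant import robot, viewer, order
import numpy as np, cv2
from scipy.spatial.transform import Rotation as Ro
def w(c,uv,z):
    uv=np.atleast_2d(uv).astype(float)
    d=np.c_[(uv[:,0]-c['cx'])/c['fx'],(uv[:,1]-c['cy'])/c['fy'],np.ones(len(uv))]@c['R']
    o=-c['R'].T@c['t']; return o+d*((z-o[2])/d[:,2])[:,None]
def px(c,X):
    p=np.atleast_2d(X)@c['R'].T+c['t']; return np.c_[p[:,0]/p[:,2]*c['fx']+c['cx'],p[:,1]/p[:,2]*c['fy']+c['cy']]
E
python3 - <<'E'
from h import *
np.set_printoptions(precision=4,suppress=True)
c=viewer.get_calibration("top")
print("cam",-c['R'].T@c['t'])
A=lambda p:np.array(p)/5.333+[340,275]
B=lambda p:(np.array(p)-[400,0])/4.545+[180,187]
t=w(c,A([(165,78),(325,150),(242,310),(88,238)]),.09);print(t,t.mean(0),np.linalg.norm(np.diff(t,axis=0),axis=1))
r=w(c,A([(170,112),(124,212)]),.095);print("ridge",r,np.linalg.norm(r[0]-r[1]))
for a,b in((1,0),(2,3)):
    d=t[b]-t[a];print(np.degrees(np.arctan2(d[1],d[0])))
d=r[0]-r[1];print(np.degrees(np.arctan2(d[1],d[0])))
k=w(c,B([(762,188),(568,368),(628,40),(432,210)]),.038);print("cheeks",k,"front mid",k[:2].mean(0),np.linalg.norm(k[0]-k[1]))
for d in(k[2]-k[0],k[3]-k[1]):print(np.degrees(np.arctan2(d[1],d[0])),np.linalg.norm(d))
d=k[1]-k[0];print(np.degrees(np.arctan2(d[1],d[0]))-90)
p=w(c,B([(741,250),(635,347)]),.036);print("pad",p,p.mean(0),np.linalg.norm(p[0]-p[1]));d=p[1]-p[0];print(np.degrees(np.arctan2(d[1],d[0]))-90)
for n,u in(("spice",(378,180)),("paste",(413,210)),("timer",(312,164))):print(n,w(c,u,{'spice':.106,'paste':.072,'timer':.048}[n]))
E
```

```text
cam [ 0.4092 -0.0531  0.9071]
[[ 0.4847 -0.1457  0.09  ]
 [ 0.4621 -0.1947  0.09  ]
 [ 0.4136 -0.1674  0.09  ]
 [ 0.4357 -0.1207  0.09  ]] [ 0.449  -0.1571  0.09  ] [0.0539 0.0557 0.0517]
ridge [[ 0.4738 -0.1464  0.095 ]
 [ 0.4434 -0.1315  0.095 ]] 0.033894614723678655
65.20522161162337
64.63910080876593
-26.124144598364357
cheeks [[0.6013 0.0461 0.038 ]
 [0.5298 0.1207 0.038 ]
 [0.6624 0.1007 0.038 ]
 [0.5931 0.1763 0.038 ]] front mid [0.5655 0.0834 0.038 ] 0.10327841099923073
41.793039532930585 0.08194718994503439
41.286142953444774 0.0842605156355138
43.78125675920356
pad [[0.5767 0.0543 0.036 ]
 [0.5382 0.0951 0.036 ]] [0.5574 0.0747 0.036 ] 0.056111269095685486
43.26750605168084
spice [[ 0.669  -0.1609  0.106 ]]
paste [[ 0.6251 -0.2251  0.072 ]]
timer [[ 0.7189 -0.0488  0.048 ]]
```

The crop confirms it: a dark tin with a bright ridge on its upper-left edge. Its top face measures 54–56 mm and the ridge 34 mm. The cheek fronts and the pad edge (56 mm) agree on the press position within 2 mm.

- **Tin:** centre about (0.449, -0.157), yaw about 64°.
- **Press:** yaw about 42.5°, pad face about (0.558, 0.076).

I'll put the jaws along tin x so that the last joint stays well within its range. Moving above the tin now.

Call:
{"method": "apply_moves", "body": {
  "deltas": [
    [93,[34.4,-27.1,-7],0],
    [93,[34.4,-27.1,-7],0],
    [93,[34.4,-27.1,-7],0],
    [93,[34.4,-27.1,-7],0],
    [93,[34.4,-27.1,-7],0]
  ],
  "grip_force": 40
}}

```text
t: 0.72
tool_pos: [0.3492, -0.3502, 0.4395]
orientation: [-3.07, -0.665, 0.0]
force: [0.5, 0.3, 0.5]
opening: 0.0933
```

Call:
{"method": "apply_moves", "body": {
  "deltas": [
    [93,[34.4,-27.1,-7],0],
    [93,[34.4,-27.1,-7],0],
    [93,[34.4,-27.1,-7],0],
    [93,[34.4,-27.1,-7],0],
    [93,[34.4,-27.1,-7],0]
  ]
}}

```text
t: 1.35
tool_pos: [0.4497, -0.1557, 0.4746]
orientation: [-3.07, -0.665, 0.001]
force: [0.7, -1.0, 0.6]
opening: 0.0929
```

Call:
{"method": "apply_moves", "body": {
  "deltas": [
    [93,[0,0,0],-0.185],
    [93,[0,0,0],-0.185],
    [93,[0,0,0],-0.185],
    [93,[0,0,0],-0.185],
    [93,[0,0,0],-0.185]
  ]
}}

```text
t: 1.98
tool_pos: [0.4493, -0.157, 0.4743]
orientation: [-2.444, -1.972, 0.001]
force: [-0.6, -0.2, 0.1]
opening: 0.0933
```

Call:
{"method": "apply_moves", "body": {
  "deltas": [
    [93,[0,0,0],-0.185],
    [93,[0,0,0],-0.185],
    [93,[0,0,0],-0.185],
    [93,[0,0,0],-0.185],
    [93,[0,0,0],-0.185]
  ]
}}

```text
t: 2.6
tool_pos: [0.4493, -0.157, 0.4743]
orientation: [-1.307, -2.856, -0.0]
force: [0.3, -0.1, 0.9]
opening: 0.0932
```

Call:
{"method": "apply_moves", "body": {
  "deltas": [
    [93,[0,0,0],-0.185],
    [93,[0,0,0],-0.185],
    [93,[0,0,0],-0.047],
    [93,[0,0,0],0]
  ]
}}

```text
t: 3.1
tool_pos: [0.4493, -0.157, 0.4743]
orientation: [-0.698, -3.062, -0.0]
force: [-0.7, 0.5, 0.5]
opening: 0.0931
```

```bash
cat >> h.py <<'E'
def pose():
    s=robot.read_state();R=Ro.from_rotvec(s['orientation']).as_matrix()
    ty=np.degrees(np.arctan2(R[1,0],R[0,0]))
    print("t",round(s['t'],2),"p",s['tool_pos'].round(4),"toolx deg",round(ty,2),"tilt",R[:2,2].round(4),"F",s['force'].round(2),"open",round(s['opening'],4),"q6",s['q'][5].round(2))
    return s,R
def need(xy,z,toolx):
    s,R=pose();d=R.T@(np.array([*xy,z])-s['tool_pos'])
    ty=np.degrees(np.arctan2(R[1,0],R[0,0]))
    print("tool-axis mm",(d*1000).round(1),"yaw",round(-np.radians((toolx-ty+180)%360-180),3))
E
python3 - <<'E'
from h import *
need((.449,-.157),.235,154.3)
c=viewer.get_calibration("wrist");im=viewer.read_camera("wrist");cv2.imwrite("pics/w1.png",im)
import pickle;pickle.dump(c,open("cw1.pkl","wb"))
print(px(c,[(.449,-.157,.09)]),-c['R'].T@c['t'])
E
```

```text
t 3.1 p [ 0.4493 -0.157   0.4743] toolx deg 154.32 tilt [-0.0007  0.0004] F [-0.73  0.53  0.47] open 0.0931 q6 -1.57
tool-axis mm [ 1.000e-01 -1.000e-01  2.393e+02] yaw 0.0
[[321.52714533 214.35062719]] [ 0.38618208 -0.12659145  0.45430072]
```

View pics/w1.png

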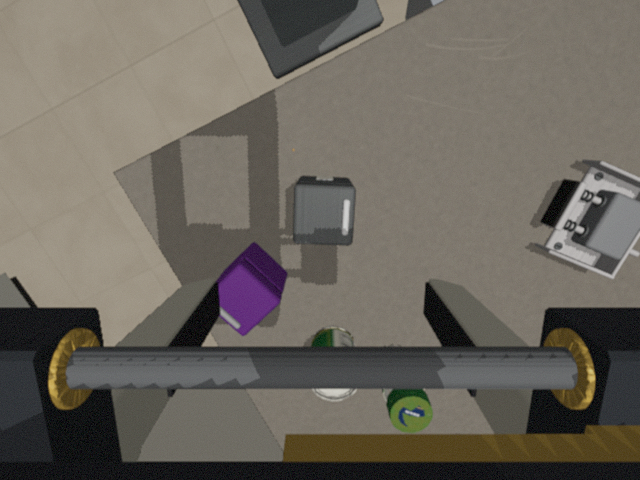

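The wrist view shows the tin at (324,215) against a predicted (321.5,214), square to the jaws. The ridge is on the press side and the narrow label peeps out at (325,179). Descending to grip.

Call:
{"method": "apply_moves", "body": {
  "deltas": [
    [93,[0,0,55],0],
    [93,[0,0,55],0],
    [93,[0,0,55],0],
    [93,[0,0,45],0],
    [93,[0,0,29],0]
  ]
}}

```text
t: 3.78
tool_pos: [0.4483, -0.1566, 0.233]
orientation: [-0.699, -3.06, -0.001]
force: [0.7, 0.6, 0.9]
opening: 0.0929
```

Call:
{"method": "apply_moves", "body": {
  "deltas": [
    [93,[0,0,0],0],
    [50,[0,0,0],0],
    [50,[0,0,0],0],
    [50,[0,0,0],0],
    [50,[0,0,0],0]
  ],
  "grip_force": 40
}}

```text
t: 4.4
tool_pos: [0.4497, -0.1571, 0.2365]
orientation: [0.697, 3.062, 0.0]
force: [-0.4, 1.1, 6.7]
opening: 0.058
```

Call:
{"method": "apply_moves", "body": {
  "deltas": [
    [50,[0,0,0],0],
    [50,[0,0,0],0],
    [50,[0,0,0],0]
  ]
}}

```text
t: 4.78
tool_pos: [0.4498, -0.1571, 0.2366]
orientation: [0.697, 3.062, 0.0]
force: [-0.6, 2.3, 6.8]
opening: 0.0582
```

```bash
python3 - <<'E'
from h import *
pose()
E
```

```text
t 4.78 p [ 0.4498 -0.1571  0.2366] toolx deg 154.35 tilt [ 0.0013 -0.0002] F [-0.63  2.31  6.81] open 0.0582 q6 -1.57
```

Gripped at 58 mm. Lifting 3 mm and moving to a staging point in front of the pad.

Call:
{"method": "apply_moves", "body": {
  "deltas": [
    [50,[0,0,-2],0],
    [50,[0,0,-2],0],
    [50,[3.2,23.2,0],0],
    [50,[4,29,0],0],
    [50,[4.8,35,0],0]
  ]
}}

```text
t: 5.4
tool_pos: [0.4762, -0.0728, 0.2394]
orientation: [-0.699, -3.062, 0.0]
force: [0.5, -0.2, -2.0]
opening: 0.0577
```

Call:
{"method": "apply_moves", "body": {
  "deltas": [
    [50,[4.8,35,0],0],
    [50,[4.8,35,0],0],
    [50,[3.2,23.5,0],0],
    [50,[2.4,17,0],0.05],
    [50,[0,0,0],0.1]
  ]
}}

```text
t: 6.02
tool_pos: [0.5104, 0.034, 0.2394]
orientation: [-0.926, -3.001, 0.0]
force: [-0.6, -0.0, -3.3]
opening: 0.058
```

Call:
{"method": "apply_moves", "body": {
  "deltas": [
    [50,[0,0,0],0.13],
    [50,[0,0,0],0.1],
    [50,[0,0,0],0],
    [50,[0,0,0],0]
  ]
}}

```text
t: 6.52
tool_pos: [0.5103, 0.0329, 0.2395]
orientation: [-1.26, -2.877, 0.0]
force: [-0.5, -0.6, -2.0]
opening: 0.0581
```

```bash
python3 - <<'E'
from h import *
need((.511,.033),.238,132.5)
for n in("top","side"):
    im=viewer.read_camera(n);cv2.imwrite(f"pics/{n}2.png",im)
c=viewer.get_calibration("side");print(px(c,[(.558,.076,.022),(.511,.033,0)]))
a=cv2.imread("pics/top2.png")[180:290,170:320];b=cv2.imread("pics/side2.png")[150:260,240:390]
f=lambda i:cv2.resize(i,(600,440),interpolation=cv2.INTER_CUBIC)
cv2.imwrite("pics/t2c.png",f(a));cv2.imwrite("pics/s2c.png",f(b))
E
```

```text
t 6.53 p [0.5103 0.0329 0.2395] toolx deg 132.7 tilt [-0.0004 -0.0001] F [-0.46 -0.56 -1.96] open 0.0581 q6 -0.78
tool-axis mm [-0.4  0.6  1.5] yaw 0.003
[[298.86259298 212.93386189]
 [277.65608941 235.03763512]]
```

View pics/t2c.png

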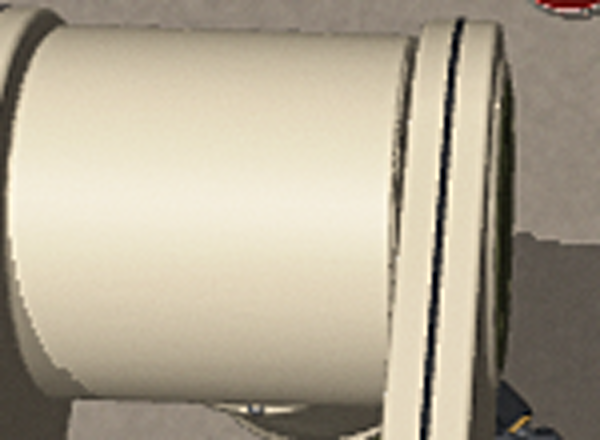

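View pics/s2c.png

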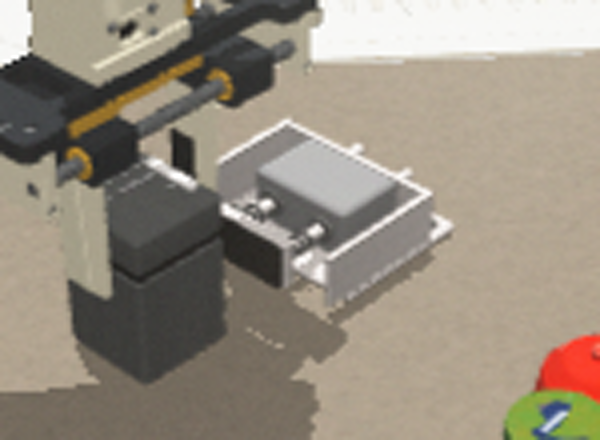

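The top camera is blocked by the arm. The side view shows the tin upright with its front finger over the pad: foot corners at crop (148,383) and (225,332), pad top corners at (222,207) and (283,245), near cheek front at (330,255). I'll check the alignment from those.

```bash
python3 - <<'E'
from h import *
np.set_printoptions(precision=4,suppress=True)
c=viewer.get_calibration("side");S=lambda p:np.array(p)/4+[240,150]
t=w(c,S([(148,383),(225,332),(74,335)]),.003);print("tin foot",t,np.linalg.norm(t[0]-t[1]),"ctr",(t[1]+t[2])/2)
p=w(c,S([(283,246),(222,207)]),.036);print("pad",p,p.mean(0),np.linalg.norm(p[0]-p[1]))
k=w(c,S([(330,258),(430,192),(289,122)]),.038);print("cheek",k)
for a,b in((t[0],t[1]),(t[2],t[0]),(p[0],p[1]),(k[0],k[1]),(k[1],k[2])):
    d=b-a;print(np.degrees(np.arctan2(d[1],d[0])),np.linalg.norm(d))
# predictions: press model
u=np.array([np.cos(np.radians(42.5)),np.sin(np.radians(42.5))]);v=np.array([-u[1],u[0]]);P=np.array([.558,.0765])
for y in(-.028,.028): print("pad pred",(px(c,[*(P+v*y),.036])-[240,150])*4)
print("cheek pred",(px(c,[*(P+u*.01-v*.052),.038])-[240,150])*4)
T=np.array([.5103,.0329])
for a,b in((-.029,-.029),(.029,-.029),(-.029,.029)):print("tin pred",(px(c,[*(T+u*a+v*b),.003])-[240,150])*4)
E
```

```text
tin foot [[ 0.5088 -0.0045  0.003 ]
 [ 0.5495  0.0327  0.003 ]
 [ 0.4718  0.0369  0.003 ]] 0.05510794858226607 ctr [0.5107 0.0348 0.003 ]
pad [[0.582  0.06   0.036 ]
 [0.5525 0.0975 0.036 ]] [0.5672 0.0788 0.036 ] 0.04774090524312062
cheek [[0.6049 0.0449 0.038 ]
 [0.6643 0.0991 0.038 ]
 [0.5946 0.1742 0.038 ]]
42.4054231512435 0.05510794858226607
-48.203057227859425 0.055510974437189047
128.17924016649002 0.04774090524312062
42.39207770035211 0.08036589346067262
132.83089876518002 0.10239963051555492
pad pred [[273.8906 251.2526]]
pad pred [[196.884  208.6502]]
cheek pred [[321.462 258.476]]
tin pred [[147.5536 387.7008]]
tin pred [[228.5698 333.7235]]
tin pred [[ 69.096  337.9661]]
```

Both views give a press yaw of about 42.5°. The gap is about 36 mm and the sideways error about 1–4 mm, so I'll shift -2 mm. Approaching the pad.

Call:
{"method": "apply_moves", "body": {
  "deltas": [
    [50,[-1,8,1],0.0],
    [50,[-1,10,0.5],0],
    [50,[0,7,0],0],
    [50,[0,4,0],0],
    [50,[0,0,0],0]
  ]
}}

```text
t: 7.25
tool_pos: [0.5333, 0.0513, 0.2382]
orientation: [-1.263, -2.877, 0.0]
force: [0.2, -0.1, -2.0]
opening: 0.0578
```

Call:
{"method": "apply_moves", "body": {
  "deltas": [
    [50,[0,2,0],0],
    [50,[0,0,0],0]
  ]
}}

```text
t: 7.5
tool_pos: [0.5346, 0.0524, 0.2383]
orientation: [1.263, 2.876, 0.0]
force: [-0.1, -0.7, -2.8]
opening: 0.058
```

Call:
{"method": "apply_moves", "body": {
  "deltas": [
    [50,[0,2,0],0],
    [50,[0,0,0],0]
  ]
}}

```text
t: 7.75
tool_pos: [0.5362, 0.0538, 0.2383]
orientation: [1.263, 2.876, 0.0]
force: [0.2, -0.4, -2.1]
opening: 0.0581
```

Call:
{"method": "apply_moves", "body": {
  "deltas": [
    [50,[0,2,0],0],
    [50,[0,0,0],0]
  ]
}}

```text
t: 8.0
tool_pos: [0.5377, 0.0552, 0.2383]
orientation: [1.263, 2.876, 0.0]
force: [-0.4, 0.1, -3.0]
opening: 0.0579
```

Call:
{"method": "apply_moves", "body": {
  "deltas": [
    [50,[0,2,0],0],
    [50,[0,0,0],0]
  ]
}}

```text
t: 8.25
tool_pos: [0.5391, 0.0566, 0.2382]
orientation: [1.263, 2.876, 0.0]
force: [0.8, -0.1, -2.5]
opening: 0.0582
```

```bash
cat >>h.py <<'E'
U=np.array([np.cos(np.radians(42.5)),np.sin(np.radians(42.5))]);V=np.array([-U[1],U[0]])
def uf():
    s,R=pose();print("u",(s['tool_pos'][:2]@U).round(4),"v",(s['tool_pos'][:2]@V).round(4),"Fu",(s['force'][:2]@U).round(2))
E
python3 - <<'E'
from h import *
uf()
im=viewer.read_camera("side");cv2.imwrite("pics/side3.png",im)
cv2.imwrite("pics/s3c.png",cv2.resize(im[150:260,240:390],(750,550),interpolation=cv2.INTER_CUBIC))
uf()
E
```

```text
t 8.25 p [0.5391 0.0566 0.2382] toolx deg 132.58 tilt [0. 0.] F [ 0.81 -0.07 -2.54] open 0.0582 q6 -0.73
u 0.4357 v -0.3225 Fu 0.55
t 8.3 p [0.5391 0.0565 0.2382] toolx deg 132.58 tilt [ 0. -0.] F [-0.44 -0.09 -1.98] open 0.0577 q6 -0.73
u 0.4356 v -0.3225 Fu -0.39
```

View pics/s3c.png

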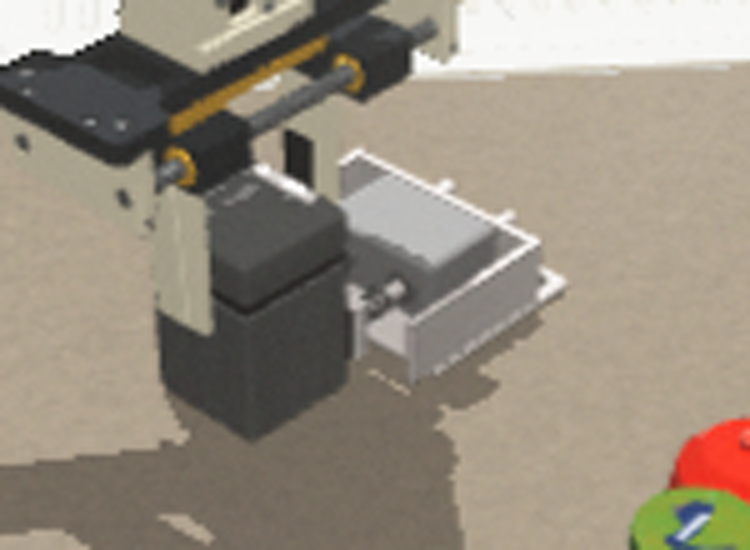

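The tin is just about touching the pad at crop (350,330), with no contact force yet. Continuing in small steps.

Call:
{"method": "apply_moves", "body": {
  "deltas": [
    [50,[0,1.5,0],0],
    [50,[0,0,0],0]
  ]
}}

```text
t: 8.55
tool_pos: [0.5402, 0.0575, 0.2383]
orientation: [1.263, 2.876, 0.0]
force: [-0.3, -0.6, -2.3]
opening: 0.0581
```

Call:
{"method": "apply_moves", "body": {
  "deltas": [
    [50,[0,1.5,0],0],
    [50,[0,0,0],0]
  ]
}}

```text
t: 8.8
tool_pos: [0.5411, 0.0583, 0.2382]
orientation: [-1.263, -2.876, 0.001]
force: [-1.8, -2.2, -0.9]
opening: 0.058
```

Call:
{"method": "apply_moves", "body": {
  "deltas": [
    [50,[0,1.5,0],0],
    [50,[0,0,0],0]
  ]
}}

```text
t: 9.05
tool_pos: [0.5423, 0.0594, 0.2382]
orientation: [-1.263, -2.876, 0.001]
force: [-2.8, -4.1, -0.5]
opening: 0.0582
```

```bash
python3 - <<'E'
from h import *
uf()
E
```

```text
t 9.05 p [0.5423 0.0594 0.2382] toolx deg 132.57 tilt [-0.0005 -0.0003] F [-2.77 -4.07 -0.53] open 0.0582 q6 -0.73
u 0.4399 v -0.3226 Fu -4.79
```

Contact came at u≈0.438. Pushing on to about 10 mm of travel.

Call:
{"method": "apply_moves", "body": {
  "deltas": [
    [50,[0,1.5,0],0],
    [50,[0,1.5,0],0],
    [50,[0,1.5,0],0],
    [50,[0,1.0,0],0],
    [50,[0,0,0],0]
  ]
}}

```text
t: 9.68
tool_pos: [0.5463, 0.063, 0.2381]
orientation: [-1.263, -2.876, 0.002]
force: [-4.6, -4.9, 0.3]
opening: 0.0584
```

```bash
python3 - <<'E'
from h import *
uf()
im=viewer.read_camera("side");cv2.imwrite("pics/side4.png",im)
cv2.imwrite("pics/s4c.png",cv2.resize(im[170:250,280:370],(720,640),interpolation=cv2.INTER_CUBIC)[:600])
for _ in range(6): viewer.read_camera("side"); uf()
E
```

```text
t 9.68 p [0.5463 0.063  0.2381] toolx deg 132.58 tilt [-0.0008 -0.0008] F [-4.59 -4.93  0.27] open 0.0584 q6 -0.72
u 0.4453 v -0.3226 Fu -6.72
t 9.78 p [0.5462 0.063  0.2382] toolx deg 132.57 tilt [-0.0009 -0.0008] F [-3.99 -4.72  0.56] open 0.058 q6 -0.72
u 0.4453 v -0.3226 Fu -6.13
t 9.82 p [0.5462 0.063  0.2381] toolx deg 132.58 tilt [-0.001  -0.0007] F [-3.81 -4.8   0.59] open 0.0577 q6 -0.72
u 0.4453 v -0.3226 Fu -6.05
t 9.88 p [0.5462 0.063  0.2381] toolx deg 132.57 tilt [-0.0009 -0.0007] F [-4.36 -5.37  0.21] open 0.0576 q6 -0.72
u 0.4453 v -0.3226 Fu -6.84
t 9.93 p [0.5462 0.063  0.2381] toolx deg 132.58 tilt [-0.0009 -0.0007] F [-4.53 -5.99  0.61] open 0.0578 q6 -0.72
u 0.4453 v -0.3226 Fu -7.39
t 9.97 p [0.5462 0.063  0.2381] toolx deg 132.57 tilt [-0.0009 -0.0007] F [-4.9  -4.91  0.76] open 0.0577 q6 -0.72
u 0.4453 v -0.3226 Fu -6.93
t 10.03 p [0.5462 0.063  0.2382] toolx deg 132.57 tilt [-0.0009 -0.0007] F [-4.55 -4.7   1.18] open 0.0583 q6 -0.72
u 0.4453 v -0.3226 Fu -6.53
```

View pics/s4c.png

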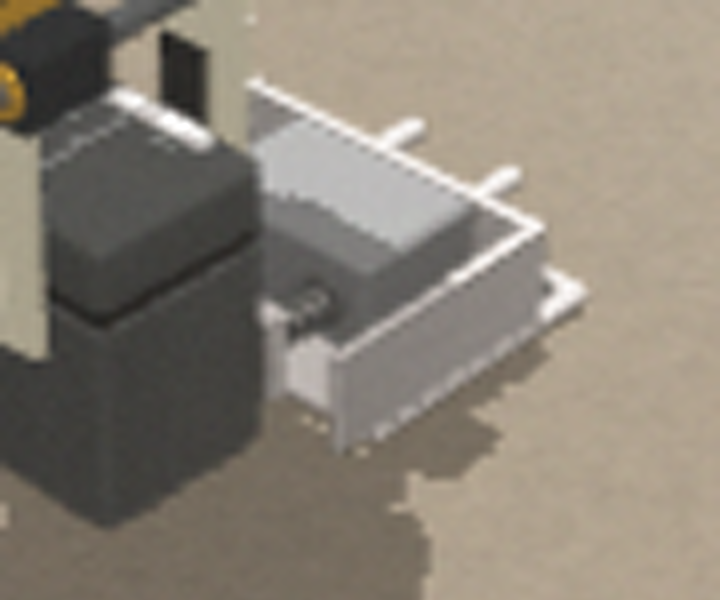

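Mean force 6.7 N and u both give about 7.3 mm. The side view shows the tin upright and square on the pad. Adding 2.5 mm and holding over a second.

Call:
{"method": "apply_moves", "body": {
  "deltas": [
    [50,[0,1.5,0],0],
    [50,[0,1,0],0],
    [50,[0,0,0],0],
    [50,[0,0,0],0],
    [50,[0,0,0],0]
  ]
}}

```text
t: 10.65
tool_pos: [0.548, 0.0645, 0.2381]
orientation: [-1.263, -2.876, 0.002]
force: [-5.5, -5.7, 1.5]
opening: 0.0586
```

Call:
{"method": "apply_moves", "body": {
  "deltas": [
    [50,[0,0,0],0],
    [50,[0,0,0],0],
    [50,[0,0,0],0],
    [50,[0,0,0],0],
    [50,[0,0,0],0]
  ]
}}

```text
t: 11.28
tool_pos: [0.548, 0.0645, 0.2381]
orientation: [-1.263, -2.876, 0.002]
force: [-5.7, -6.1, 1.0]
opening: 0.0581
```

Call:
{"method": "apply_moves", "body": {
  "deltas": [
    [50,[0,0,0],0],
    [50,[0,0,0],0],
    [50,[0,0,0],0]
  ]
}}

```text
t: 11.65
tool_pos: [0.548, 0.0645, 0.2381]
orientation: [-1.263, -2.876, 0.002]
force: [-5.2, -5.9, 0.9]
opening: 0.058
```

```bash
python3 - <<'E'
from h import *
uf()
E
```

```text
t 11.65 p [0.548  0.0645 0.2381] toolx deg 132.57 tilt [-0.0012 -0.001 ] F [-5.21 -5.89  0.94] open 0.058 q6 -0.72
u 0.4476 v -0.3226 Fu -7.82
```

Held at about 8 N (≈9.7 mm) for over a second. Drawing back 50 mm and turning a quarter.

Call:
{"method": "apply_moves", "body": {
  "deltas": [
    [50,[0,-6,0],0],
    [50,[0,-12,0],0],
    [50,[0,-14,0],0],
    [50,[0,-12,0],0],
    [50,[0,-6,0],0]
  ]
}}

```text
t: 12.28
tool_pos: [0.5109, 0.0305, 0.2384]
orientation: [1.264, 2.876, 0.0]
force: [-0.3, 0.1, -2.9]
opening: 0.0582
```

Call:
{"method": "apply_moves", "body": {
  "deltas": [
    [50,[0,0,0],0.09],
    [50,[0,0,0],0.16],
    [50,[0,0,0],0.18],
    [50,[0,0,0],0.18],
    [50,[0,0,0],0.18]
  ]
}}

```text
t: 12.9
tool_pos: [0.5114, 0.031, 0.2384]
orientation: [2.28, 2.162, 0.001]
force: [0.9, 0.5, -2.6]
opening: 0.0581
```

Call:
{"method": "apply_moves", "body": {
  "deltas": [
    [50,[0,0,0],0.18],
    [50,[0,0,0],0.18],
    [50,[0,0,0],0.18],
    [50,[0,0,0],0.16],
    [50,[0,0,0],0.08]
  ]
}}

```text
t: 13.52
tool_pos: [0.5114, 0.031, 0.2384]
orientation: [2.929, 1.136, 0.001]
force: [0.4, -0.0, -3.5]
opening: 0.058
```

Call:
{"method": "apply_moves", "body": {
  "deltas": [
    [50,[0,0,0],0],
    [50,[0,0,0],0]
  ]
}}

```text
t: 13.78
tool_pos: [0.5114, 0.031, 0.2383]
orientation: [2.926, 1.144, 0.0]
force: [0.2, 0.2, -2.9]
opening: 0.058
```

```bash
python3 - <<'E'
from h import *
uf()
need(.398*U-.3226*V,.2382,42.5)
im=viewer.read_camera("side");cv2.imwrite("pics/side5.png",im)
cv2.imwrite("pics/s5c.png",cv2.resize(im[150:260,240:390],(750,550),interpolation=cv2.INTER_CUBIC))
E
```

```text
t 13.78 p [0.5114 0.031  0.2383] toolx deg 42.72 tilt [0.0002 0.0001] F [ 0.17  0.24 -2.9 ] open 0.058 q6 0.79
u 0.398 v -0.3226 Fu 0.29
t 13.78 p [0.5114 0.031  0.2383] toolx deg 42.72 tilt [0.0002 0.0001] F [ 0.17  0.24 -2.9 ] open 0.058 q6 0.79
tool-axis mm [-0.  -0.   0.1] yaw 0.004
```

View pics/s5c.png

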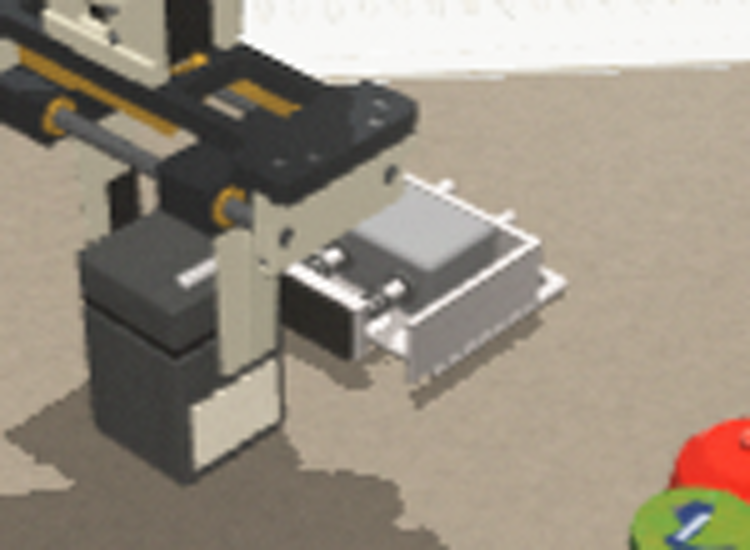

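The tin has turned: the wide label now faces right at (237,415) and the narrow face points at the released pad. Approaching again, with push along tool x.

Call:
{"method": "apply_moves", "body": {
  "deltas": [
    [50,[8,0,0],0],
    [50,[11,0,0],0],
    [50,[9,0,0],0],
    [50,[6,0,0],0],
    [50,[0,0,0],0]
  ],
  "grip_force": 55
}}

```text
t: 14.45
tool_pos: [0.5368, 0.0545, 0.2382]
orientation: [-2.926, -1.143, 0.0]
force: [-0.6, -1.1, -2.6]
opening: 0.058
```

Call:
{"method": "apply_moves", "body": {
  "deltas": [
    [50,[2,0,0],0],
    [50,[0,0,0],0],
    [50,[0,0,0],0]
  ]
}}

```text
t: 14.82
tool_pos: [0.5378, 0.0553, 0.2382]
orientation: [2.927, 1.141, -0.0]
force: [-0.5, -0.2, -2.8]
opening: 0.0581
```

Call:
{"method": "apply_moves", "body": {
  "deltas": [
    [50,[2,0,0],0],
    [50,[0,0,0],0],
    [50,[0,0,0],0]
  ]
}}

```text
t: 15.2
tool_pos: [0.5394, 0.0568, 0.2382]
orientation: [2.927, 1.142, -0.0]
force: [0.3, 0.5, -2.6]
opening: 0.0581
```

Call:
{"method": "apply_moves", "body": {
  "deltas": [
    [50,[2,0,0],0],
    [50,[0,0,0],0],
    [50,[0,0,0],0]
  ]
}}

```text
t: 15.58
tool_pos: [0.5407, 0.0581, 0.2382]
orientation: [2.927, 1.142, -0.001]
force: [-1.6, -0.9, -0.4]
opening: 0.058
```

Call:
{"method": "apply_moves", "body": {
  "deltas": [
    [50,[2,0,0],0],
    [50,[0,0,0],0],
    [50,[0,0,0],0]
  ]
}}

```text
t: 15.95
tool_pos: [0.5422, 0.0595, 0.2381]
orientation: [2.927, 1.142, -0.001]
force: [-1.8, -2.8, -0.4]
opening: 0.0579
```

```bash
python3 - <<'E'
from h import *
uf()
E
```

```text
t 15.95 p [0.5422 0.0595 0.2381] toolx deg 42.62 tilt [-0.0004 -0.0002] F [-1.76 -2.82 -0.4 ] open 0.0579 q6 0.84
u 0.4399 v -0.3225 Fu -3.2
```

Call:
{"method": "apply_moves", "body": {
  "deltas": [
    [50,[1.5,0,0],0],
    [50,[1.5,0,0],0],
    [50,[1.5,0,0],0],
    [50,[1,0,0],0],
    [50,[0,0,0],0]
  ]
}}

```text
t: 16.58
tool_pos: [0.5463, 0.0631, 0.2382]
orientation: [2.926, 1.142, -0.002]
force: [-4.9, -5.2, 1.1]
opening: 0.0577
```

```bash
python3 - <<'E'
from h import *
F=[]
for i in range(8):
    im=viewer.read_camera("side");F.append(robot.read_state()['force'])
print(np.mean(F,0),np.mean(F,0)[:2]@U);uf()
cv2.imwrite("pics/s6c.png",cv2.resize(im[150:260,240:390],(750,550),interpolation=cv2.INTER_CUBIC))
E
```

```text
[-4.44203897 -4.89195768  0.7682031 ] -6.579973371184945
t 16.98 p [0.5462 0.0631 0.2382] toolx deg 42.62 tilt [-0.0008 -0.0006] F [-4.14 -4.48  1.14] open 0.0579 q6 0.85
u 0.4453 v -0.3225 Fu -6.09
```

View pics/s6c.png

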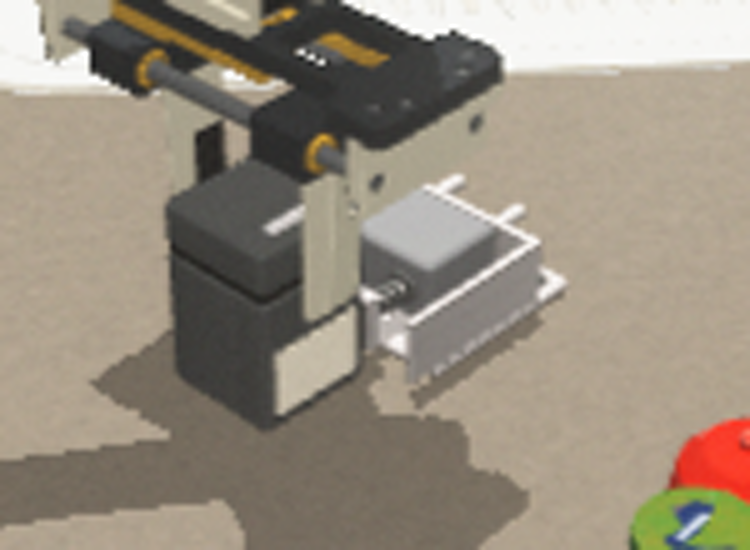

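Mean force is 6.6 N, the same as in the first push at this depth. The tin is upright and its face is against the pad. Adding the last 2.5 mm and settling.

Call:
{"method": "apply_moves", "body": {
  "deltas": [
    [50,[1.5,0,0],0],
    [50,[1,0,0],0],
    [50,[0,0,0],0],
    [50,[0,0,0],0],
    [50,[0,0,0],0]
  ]
}}

```text
t: 17.6
tool_pos: [0.548, 0.0646, 0.2382]
orientation: [2.926, 1.142, -0.002]
force: [-5.1, -5.5, 2.1]
opening: 0.058
```

```bash
python3 - <<'E'
from h import *
F=[]
for i in range(8):
    im=viewer.read_camera("side");F.append(robot.read_state()['force'])
f=np.mean(F,0)[:2]@U
print(np.mean(F,0),f);uf()
if -9.3<f<-6.8: print(order.close_job())
E
```

```text
[-4.98843391 -5.49866453  1.63071611] -7.392703180576108
t 18.0 p [0.548  0.0646 0.2382] toolx deg 42.62 tilt [-0.0011 -0.0008] F [-5.31 -6.31  2.19] open 0.0579 q6 0.85
u 0.4477 v -0.3226 Fu -8.18
the job is handed in; nothing more can be done
None
```

I pushed both label faces against the press pad to about half-way. The job was handed in at about 18 s, with the tin still gripped and the narrow label held on the pad. The hand-in returned no verdict.

- **Wide label:** I pushed its face in to about 9.7 mm, at about 8 N, and held it for over a second. I then drew the tin back 50 mm clear of the pad and gave it a quarter turn.
- **Narrow label:** The final push averaged 7.4 N (single readings up to 8.2 N), which the spring figures put at about 9 mm. The arm's position gives about 9.5 mm, so the two roughly agree. The grip was set to 55 N and the fingers stood 58 mm apart.
- **Alignment:** The tool was within 0.2° of the press direction I measured from the images. Two camera views differed by about 4 mm on the press's sideways position, so the sideways error could be a few millimetres, inside the 14 mm allowed.
- **Not checked directly:** The pad's travel was judged from force and arm position only. I never worked near the three bystanders or the purple look-alike, but I did not measure them again at the end.

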